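# Tare tray at the mushroom packing bench

### The job

Get the bench scale ready to tare a tray: first press the scale's tilted steel pan down until it sits level. Then take the top tray by its corner fin and peel it off the clinging stack, so that this corner comes up first while the opposite corner still lies on the stack and the trays below stay put. Finish holding the tray in the gripper, level and still over the middle of the pan with about a hand's breadth (10 cm) of air under it; do not put it down or let go, and leave everything else on the bench undisturbed.

Things in the scene. Friction and masses are not known exactly. Their poses are not given: they have to be found in the camera images.
- tray: top white moulded tray of the stack, 150 (own x) x 200 (own y) mm over its flat rim, about 120 g; origin: centre of the underside of its floor, z up. Rim 18 mm wide, its upper face 32 mm above the origin; inside it a sloping tub with three low dividers. A grip fin stands on its (-x, -y) corner. Once peeled off it no longer clings. Grip the fin firmly (60 N is fine) so that the tray does not droop
- tray_fin (a point): middle of the tray's grip fin, at (-66, -94, 47) mm in the tray's frame. Solid upright fin, 36 mm long along the line from the tray's centre to its (-x, -y) corner, 12 mm thick across that line, top 62 mm above the tray's origin, 30 mm above the rim. Grip it from above with the pads on its two broad sides, fingertips just clear of the rim
- tray_far (a point): under the tray's rim at the corner opposite the fin, (68, 93, 26) mm in the tray's frame. The two rim edges that meet here are held down by sprung rollers: raising the fin some 40 to 60 mm while this corner stays down slips them free one by one with up to about 6 N at the fin; pulling the whole tray up level takes some 8 to 15 N and can lift the stack with it
- stack: loose block, about 0.85 kg: five nested white trays (150 x 200 mm) on a grey carrier with posts close round the rims, 84 mm high at -x and -y, 90 mm at +x and +y, these four each with a sprung roller over the top tray's rim edge; origin: centre of the trays' underside on the bench, axes as the tray's. The top tray starts with its origin 45 mm above this one, its rim 77 mm and fin's top 107 mm above the bench
- stack_top (a point): centre of the stack's uppermost rim plane, 68 mm above the stack's underside
- scale: grey bench scale, fixed, 210 (own x) x 200 (own y) mm, body 46 mm high, with a raised display ledge 72 mm high along its far (+x) edge; origin: centre of its underside on the bench, z up
- pan (a joint): tilt of the scale's steel pan (rad): 0 = level, fully down; positive = its near edge (scale's -x side) is raised; at most 0.16. A flat plate 170 x 180 x 6 mm that pivots at its far edge, 67 mm to the +x side of the scale's origin, 48 mm above the bench. It stays where it is left; pressing down by the raised edge takes about 6 N; it stops firmly at 0
- pan_mid (a point): centre of the pan's upper face, 85 mm from the pivot; 54 mm above the bench when level, 18 mm to the -x side of the scale's origin
- pan_edge (a point): point on the pan's upper face 20 mm inside the middle of its raised near edge, 150 mm from the pivot; 54 mm above the bench when level: a good place to press
- mushroom_a: bystander: loose brown mushroom lying between the scale and the stack, about 100 mm long, 44 mm high; origin on the bench under it
- mushroom_b: bystander: a second such mushroom; origin on the bench under it
- brush: bystander: wooden brush lying at the right, 170 mm long, 20 mm high; origin under its middle
- bowl: bystander: white bowl, 100 mm across, 40 mm high; origin under its centre
- bottle: bystander: clear bottle at the left, 60 mm across, 150 mm high; origin under its centre
- jar: bystander: glass jar at the right, 70 mm across, 80 mm high; origin under its centre
- tape: bystander: cardboard roll at the left, 90 mm across, 30 mm high; origin under its centre

How it is judged:
By the outcome, as a careful person would: the job done as asked, in the order asked, and still so for the second after the job is handed in, while the arm keeps its last pose, push and grip.
It also fails if it takes over 58 s, if anything falls off the work surface, if the arm or the gripper's body presses on something with over 40 N, if the wrist force passes 120 N, or if a joint passes its speed limit or range.

### The arm

A 6-joint arm with a two-finger parallel gripper is mounted at the origin on the work surface. World frame = base frame: x ahead of the robot, y to its left, z up, the work surface at z = 0. Lengths are in m, angles in rad, forces in N, time in s.
With the tool pointing down it reaches from about 0.275 to 0.775 m from the base axis. Payload 14.6 kg.
Tool frame: the origin (TCP) lies at the very end of the fingers, on their centre line; the grasp point (between the pads) lies 19 mm behind it; z points along the fingers, x is the direction in which the jaws open and shut, and the axes are right-handed (so a half turn about z gives the same grasp; the last joint's range is limited). The gripper opens to 85 mm and grips with 20 to 120 N. Pads are 22 mm wide; open, the fingers measure 114 mm over their backs; the gripper's body (76 mm by 85 mm) begins 54 mm behind the grasp point. The pads swing forward as they close: fully open they stand 13 mm farther back than shut.
Start: joints at [-1.257, 0.263, -0.048, 1.259, 0, 1.415], TCP at [0.237, -0.468, 0.231] pointing down, gripper open.
Joint ranges: [-2.65, 2.65], [-0.89, 1.7], [-1.18, 1.37], [-2.13, 2.11], [-1.35, 1.29], [-3.14, 3.14]. Speed limits (rad/s): [1.89, 1.89, 2.57, 2.79, 3.14, 3.14].

### API

Orientations are given as [roll, pitch, yaw] about the fixed x, y, z axes, in that order (R = Rz(yaw) Ry(pitch) Rx(roll)).
In Python, from station import robot gives the robot as it stands.
- The arm moves only by the tool send_rows, never from a script. Its arguments are lists of equal length, an entry for each row: "angular": the turn, a rotation vector about the tool's x, y, z in rad, a list of three; "xyz": the shift along the tool's x, y, z in cm, a list of three; "jaw": the opening, from 0 (shut) to 1 (fully open). A call has 1 to 8 rows; each row shifts and turns the commanded pose from where the row before left it, along the tool's axes as they then stand; what a row does not reach is not made up. A row lasts 1/8 s, in which the tool goes at most 62.5 mm and 10.7 degrees, less where a joint would pass 70% of its speed; a pose out of reach is approached as far as the arm can. A call with a gripper value outside its range is refused whole. The fingers move at their own pace and stop on an object; "squeeze" is the grip in N (left out, the last holds). Time passes only in rows, so rows that do not move let the fingers close. It gives the time, the measured TCP pose, the force and the opening at its end, in the units of the state.
- robot.state(): the state, without advancing time (a new reading comes with each control period).
- robot.grab_frame(name): name is "scene" or "top" or "wrist"; returns a dict with "frame" (384x512x3 uint8, red, green, blue), "fx", "fy", "cx", "cy" (pixels), "camera_from_world" (4x4, takes a point from world to camera coordinates). Camera axes: x right, y down, z forward; pixel columns grow to the right and rows downward; lengths in m; the calibration is good to about 2 mm. A picture is of the moment at which its call begins. There is no depth.
- robot.finish_job(): hands the job in, once; it reports no verdict.
The state is a dict: "clock": time; "q": joint angles; "qd": joint speeds; "tau": joint torques, N m; "position": TCP position; "orientation": TCP orientation; "force": force on the tool from outside, world axes, zero at the start; "wrist_torque": the same for the moment, N m; "gripper_width": finger opening in m.
Only numpy, scipy, OpenCV 4.12 (cv2) and the standard library are available. Lean on these libraries where they do the work, as an engineer would, in place of code of your own. Each camera call takes 0.05 s, during which the arm holds its last target. There are 200 camera calls.

## Working session

There is one attempt and no reset: what is moved stays moved. The work goes in short steps, Python scripts to look and compute and a tool call to move; the robot and the scene stay as the last step left them, time stands still between calls to the robot, and variables do not carry over. Pictures are saved under pics/ and viewed, about 8 in all and at most 12, crops included, and the job is handed in when it is done.

Besides the shell and the picture viewer there is one more tool, called as a command line: name --argument value ..., lists and objects as JSON in quotes. send_rows: Moves the arm, as the interface text tells. Its arguments: {"type":"object","properties":{"angular":{"type":"array","items":{"type":"array","items":{"type":"number"}}},"xyz":{"type":"array","items":{"type":"array","items":{"type":"number"}}},"jaw":{"type":"array","items":{"type":"number"}},"squeeze":{"type":"number"}},"required":["angular","xyz","jaw"]}

```bash
ls; mkdir -p pics
python3 - <<'E'
from station import robot
import cv2, pickle
for n in("scene","top"):
    f=robot.grab_frame(n); pickle.dump(f,open(f"{n}.pkl","wb"))
    cv2.imwrite(f"pics/{n}0.png",cv2.resize(f["frame"][:,:,::-1],(800,600),interpolation=cv2.INTER_CUBIC))
    print(n,f["fx"],f["cx"],f["cy"]);print(f["camera_from_world"].round(3))
print(robot.state())
E
```

```text
pics
scene 498.7309476940582 268.7110359312063 182.8121017469929
[[ 0.409  0.912 -0.017 -0.231]
 [ 0.684 -0.319 -0.656 -0.354]
 [-0.604  0.257 -0.754  2.032]
 [ 0.     0.     0.     1.   ]]
top 497.9027399267698 255.7547762445611 190.48770588748437
[[-0.016 -1.     0.004  0.02 ]
 [-0.974  0.015 -0.226  0.596]
 [ 0.226 -0.007 -0.974  1.609]
 [ 0.     0.     0.     1.   ]]
{'clock': 0.1, 'q': array([-1.25732746e+00,  2.63455154e-01, -4.88002306e-02,  1.25940747e+00,
        1.11796379e-05,  1.41548454e+00]), 'qd': array([ 0.00098787, -0.00056193,  0.00364143, -0.00167979, -0.00152394,
       -0.00136669]), 'tau': array([ 3.75081829e-03, -6.38579607e+01,  3.85062540e+01,  1.01268906e-02,
       -1.13147855e-04, -8.72459651e-06]), 'position': array([ 0.23711956, -0.46815831,  0.2309104 ]), 'orientation': array([-3.14144757e+00,  8.54366120e-04, -1.10201561e+00]), 'force': array([-0.56295494,  0.1672241 ,  0.93155485]), 'wrist_torque': array([-0.04554834, -0.00141471, -0.00501957]), 'gripper_width': 0.08574042510858922}
```

View pics/top0.png

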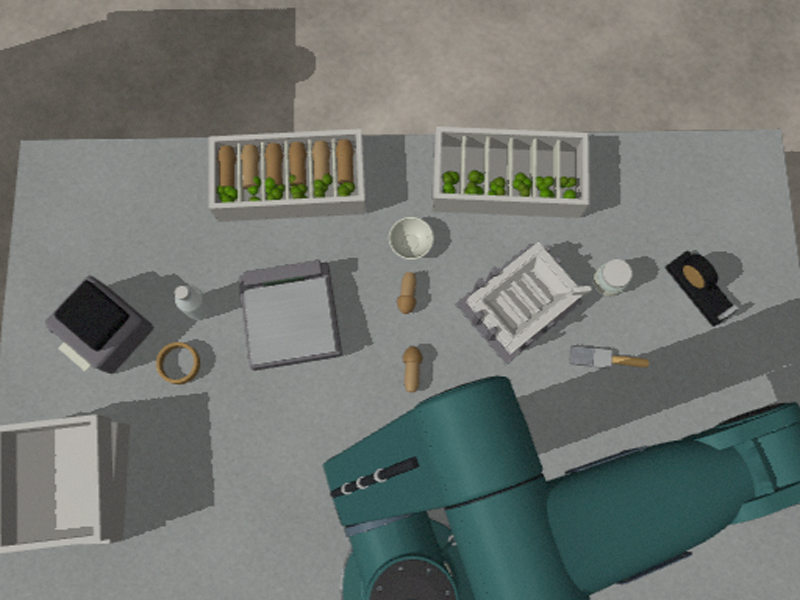

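View pics/scene0.png

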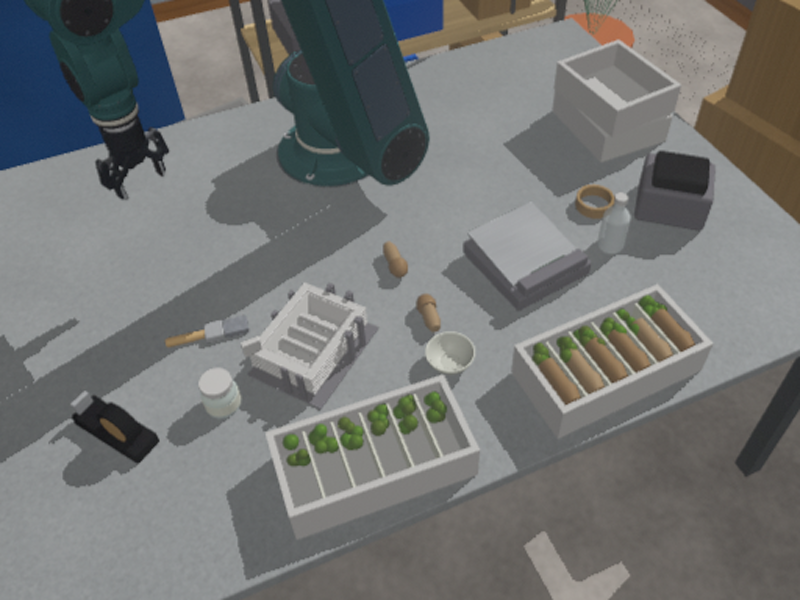

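The top view shows the scale pan at about (290,320), the tray centre at about (527,297) with its fin at (583,290), and the mushrooms at (407,292) and (412,368). Next I'm enlarging crops so I can read corners.

Run:
```python
import cv2, pickle, numpy as np
def crop(n,x,y,w,h,s):
    c=pickle.load(open(n+".pkl","rb"))["frame"][y:y+h,x:x+w,::-1]
    c=cv2.resize(c,None,fx=s,fy=s,interpolation=cv2.INTER_CUBIC)
    for k in range(0,w,10):
        cv2.line(c,(k*s,0),(k*s,6),(0,0,255),1); 
        if k%20==0: cv2.putText(c,str(x+k),(k*s,16),0,.35,(0,0,255))
    for k in range(0,h,10):
        cv2.line(c,(0,k*s),(6,k*s),(0,0,255),1); 
        if k%20==0: cv2.putText(c,str(y+k),(8,k*s+4),0,.35,(0,0,255))
    return c
a=crop("top",290,150,100,80,8); b=crop("scene",150,175,100,80,8)
cv2.imwrite("pics/tray_t.png",a[:600]);cv2.imwrite("pics/tray_s.png",b)
c=np.hstack([crop("top",150,163,78,78,5),crop("scene",292,126,80,78,5)])
cv2.imwrite("pics/scale_c.png",c)
```

```text
(no output)
```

View pics/tray_t.png

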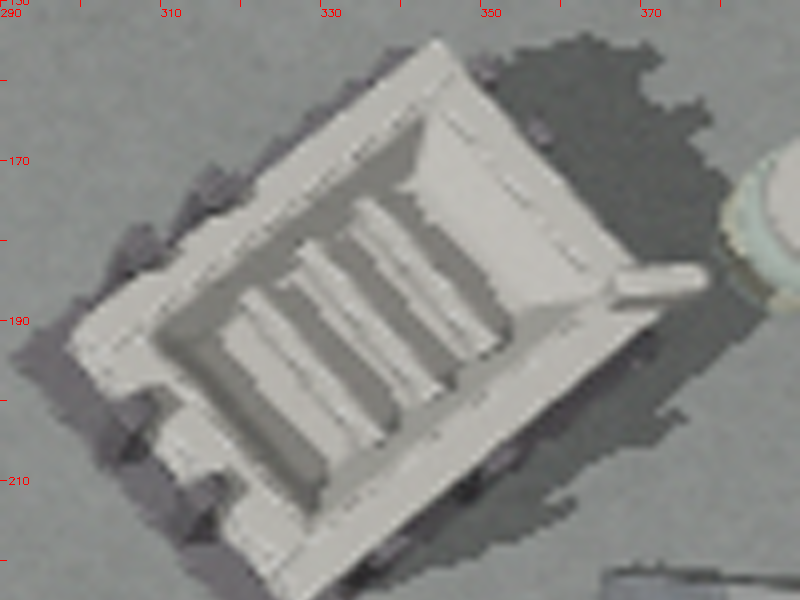

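View pics/tray_s.png

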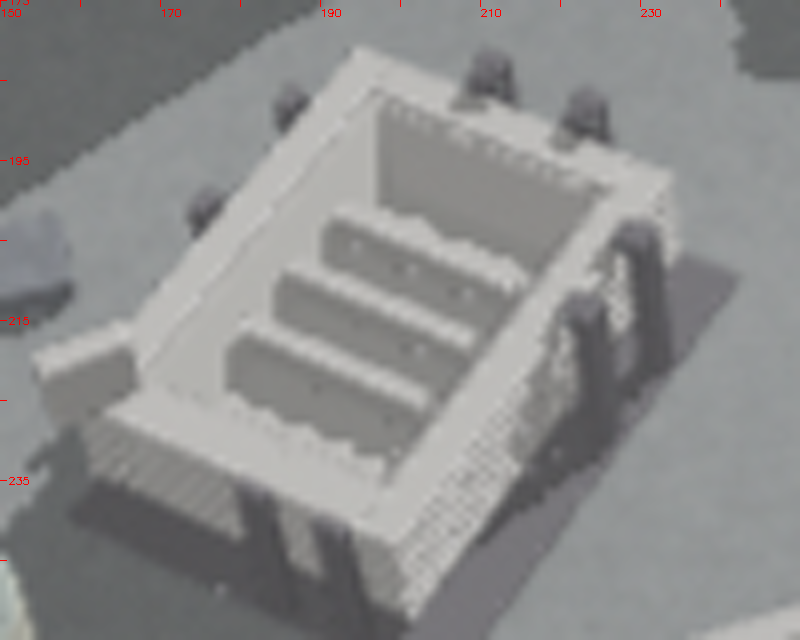

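View pics/scale_c.png

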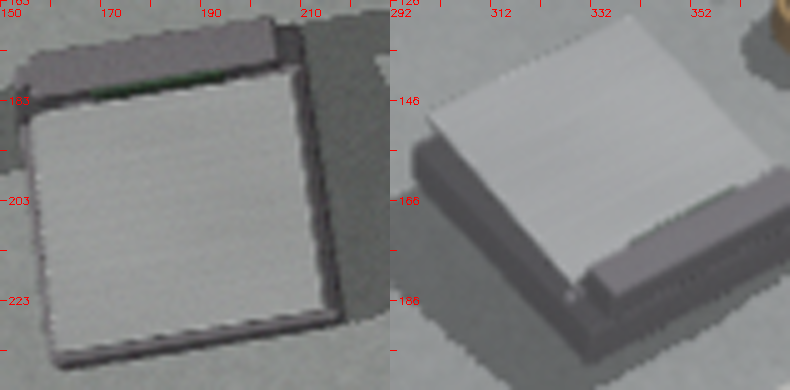

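```bash
cat > h.py <<'E'
import numpy as np, pickle
from scipy.optimize import least_squares
F={n:pickle.load(open(f"{n}.pkl","rb")) for n in("scene","top")}
def proj(f,p):
    c=(np.c_[p,np.ones(len(p))]@f["camera_from_world"].T)[:,:3]
    return np.c_[f["fx"]*c[:,0]/c[:,2]+f["cx"],f["fy"]*c[:,1]/c[:,2]+f["cy"]]
def place(x,y,a,l):
    l=np.array(l,float)/1000; c,s=np.cos(a),np.sin(a)
    return np.c_[x+c*l[:,0]-s*l[:,1],y+s*l[:,0]+c*l[:,1],l[:,2]]
def fit(model,obs,x0):
    r=lambda v:np.concatenate([(proj(F[n],model(v,l))-np.array(px)).ravel() for n,l,px in obs])
    s=least_squares(r,x0,loss="soft_l1"); return s.x,r(s.x).reshape(-1,2).round(1)
E
python3 - <<'E'
from h import *
fin=[-66,-94,107]
v,r=fit(lambda v,l:place(*v,l),[("top",[[75,-100,77],[75,100,77],[-75,100,77],fin],[[344.75,155],[298.75,193],[326,225.5],[372.5,185]]),
 ("scene",[[-75,100,77],[75,100,77],[75,-100,77],fin],[[194.75,181],[233.7,197.2],[197.5,242],[160.6,217.5]])],[.6,-.2,.7])
print("tray",v,r.tolist()); print("fin",place(*v,[fin,[0,0,45],[68,93,71]]), "finline yaw",np.degrees(v[2]+np.arctan2(-94,-66)), np.degrees(v[2]))
def pan(v,l):
    t=v[3]; l=np.array([[67-d*np.cos(t)+6*np.sin(t),y,48+d*np.sin(t)+6*np.cos(t)] for d,y in l]); return place(*v[:3],l)
v,r=fit(pan,[("top",[(0,90),(0,-90),(170,-90),(170,90)],[[155.6,186],[209.4,176.4],[215,226.6],[161.4,233.4]]),
 ("scene",[(170,-90),(170,90),(0,90),(0,-90)],[[300,149.6],[339.6,129],[368,159],[328.4,184]])],[.6,.2,.1,.1])
print("scale",v,r.tolist()); print("edge,mid",pan(v,[(150,0),(85,0)])); w=v.copy();w[3]=0;print("level",pan(w,[(150,0),(85,0)]))
from station import robot
f=F["top"]
for n,p,z in[("m1",(407,292),.03),("m2",(412,368),.03),("bowl",(411,238),.04),("jar",(614,275),.08),("bottle",(188,298),.1)]:
    T=f["camera_from_world"];R=T[:3,:3];o=-R.T@T[:3,3];d=R.T@[(p[0]*.64-f["cx"])/f["fx"],(p[1]*.64-f["cy"])/f["fy"],1]
    print(n,(o+d*(z-o[2])/d[2]).round(3))
E
```

```text
tray [ 0.59346966 -0.25795265  0.64383962] [[-0.5, 0.0], [-0.1, -3.0], [1.2, -0.5], [-0.4, 0.8], [-0.1, -1.2], [0.0, -0.6], [0.6, 0.9], [-1.6, -0.4]]
fin [[ 0.59710852 -0.37275142  0.107     ]
 [ 0.59346966 -0.25795265  0.045     ]
 [ 0.59203066 -0.14275313  0.071     ]] finline yaw -88.18446173979235 36.88929275355594
scale [0.56930734 0.25260843 0.15599664 0.08285657] [[-0.2, -0.5], [-1.7, 0.4], [-0.0, -2.1], [-0.3, 0.3], [-2.4, -0.3], [-1.0, 0.4], [1.2, 1.5], [-1.2, -1.4]]
edge,mid [[0.48831408 0.23987025 0.06639369]
 [0.55230451 0.24993432 0.06101417]]
level [[0.48731519 0.23971315 0.054     ]
 [0.55152591 0.24981186 0.054     ]]
m1 [ 0.617 -0.006  0.03 ]
m2 [ 0.448 -0.014  0.03 ]
bowl [ 0.739 -0.017  0.04 ]
jar [ 0.636 -0.452  0.08 ]
bottle [0.595 0.458 0.1  ]
```

The fits look plausible: pan tilt about 0.08 rad, fin at (0.597,-0.373), tray yaw 37°. First I'll shut the jaws and turn the tool to yaw 0, then go to the pan edge.

send_rows --angular '[[0,0,-0.157],[0,0,-0.157],[0,0,-0.157],[0,0,-0.157],[0,0,-0.157],[0,0,-0.157],[0,0,-0.16]]' --xyz '[[0,0,0],[0,0,0],[0,0,0],[0,0,0],[0,0,0],[0,0,0],[0,0,0]]' --jaw '[0,0,0,0,0,0,0]' --squeeze 60

```text
clock: 0.98
position: [0.2372, -0.4682, 0.231]
orientation: [-3.141, 0.0, 0.005]
force: [-0.2, 0.1, -0.5]
gripper_width: -0.0002
```

send_rows --angular '[[0,0,0],[0,0,0],[0,0,0],[0,0,0],[0,0,0],[0,0,0],[0,0,0],[0,0,0]]' --xyz '[[1.5,-4.4,0],[1.5,-4.4,0],[1.5,-4.4,0],[1.5,-4.4,0],[1.5,-4.4,0],[1.5,-4.4,0],[1.5,-4.4,0],[1.5,-4.4,0]]' --jaw '[0,0,0,0,0,0,0,0]'

```text
clock: 1.98
position: [0.3573, -0.1149, 0.2312]
orientation: [-3.142, -0.0, -0.0]
force: [-0.2, -0.5, -0.3]
gripper_width: -0.0001
```

send_rows --angular '[[0,0,0],[0,0,0],[0,0,0],[0,0,0],[0,0,0],[0,0,0],[0,0,0],[0,0,0]]' --xyz '[[1.5,-4.4,0],[1.5,-4.4,0],[1.5,-4.4,0],[1.5,-4.4,0],[1.5,-4.4,0],[1.5,-4.4,0],[1.5,-4.4,0],[1.5,-4.4,0]]' --jaw '[0,0,0,0,0,0,0,0]'

```text
clock: 2.98
position: [0.4773, 0.2372, 0.231]
orientation: [3.141, 0.0, 0.0]
force: [0.7, -0.1, 0.1]
gripper_width: 0.0001
```

send_rows --angular '[[0,0,0],[0,0,0],[0,0,0],[0,0,0],[0,0,0],[0,0,0]]' --xyz '[[1.0,-0.3,3],[0,0,4],[0,0,4],[0,0,3],[0,0,1],[0,0,0.5]]' --jaw '[0,0,0,0,0,0]'

```text
clock: 3.72
position: [0.4874, 0.2387, 0.0764]
orientation: [-3.142, -0.0, -0.0]
force: [-0.5, -0.4, 0.1]
gripper_width: 0.0
```

send_rows --angular '[[0,0,0],[0,0,0],[0,0,0],[0,0,0],[0,0,0],[0,0,0],[0,0,0]]' --xyz '[[0,0,0.4],[0,0,0.4],[0,0,0.4],[0,0,0.3],[0,0,0.2],[0,0,0.2],[0,0,0]]' --jaw '[0,0,0,0,0,0,0]'

```text
clock: 4.6
position: [0.4873, 0.2386, 0.0571]
orientation: [3.142, -0.0, -0.0]
force: [-0.1, -0.4, -0.1]
gripper_width: 0.0
```

send_rows --angular '[[0,0,0],[0,0,0],[0,0,0]]' --xyz '[[0,0,0.15],[0,0,0.1],[0,0,0]]' --jaw '[0,0,0]'

```text
clock: 4.97
position: [0.4873, 0.2386, 0.0547]
orientation: [3.142, -0.0, -0.0]
force: [0.1, -0.4, 0.6]
gripper_width: 0.0004
```

Run:
```python
from station import robot
import cv2, numpy as np
s=robot.grab_frame("scene")["frame"][110:210,280:390,::-1];w=robot.grab_frame("wrist")["frame"][:,:,::-1]
cv2.imwrite("pics/press.png",np.hstack([cv2.resize(s,(400,364),interpolation=2),cv2.resize(w,(400,364))]))
print(robot.state()["position"],robot.state()["force"])
```

```text
[0.48729737 0.23863587 0.05472125] [ 0.06886599 -0.59775333 -0.74518094]
```

View pics/press.png

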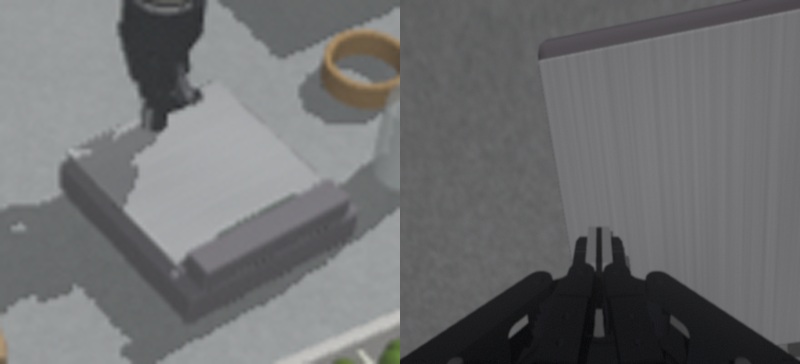

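The picture shows the fingertip on the near part of the pan, and the pan edge now looks close to the body (crop 70,160). I'll press on until I feel the firm stop.

send_rows --angular '[[0,0,0],[0,0,0],[0,0,0]]' --xyz '[[0,0,0.1],[0,0,0.1],[0,0,0]]' --jaw '[0,0,0]'

```text
clock: 5.45
position: [0.4874, 0.2387, 0.0538]
orientation: [-3.141, -0.001, 0.0]
force: [-5.6, -2.9, 19.8]
gripper_width: 0.0003
```

Firm stop at z = 0.0538 with about 20 N, so the pan is level (0.054 expected). Next I retreat and go over the fin.

send_rows --angular '[[0,0,0],[0,0,0],[0,0,0],[0,0,0],[0,0,0],[0,0,0]]' --xyz '[[0,0,-0.5],[0,0,-2],[0,0,-4],[0.5,4,-5],[0.5,4,-5],[0.5,4.4,-2]]' --jaw '[0,0,0,0.4,0.4,0.4]'

```text
clock: 6.2
position: [0.5027, 0.1159, 0.2377]
orientation: [-3.141, -0.003, 0.001]
force: [1.3, 0.3, -0.2]
gripper_width: 0.0342
```

send_rows --angular '[[0,0,-0.03],[0,0,0],[0,0,0],[0,0,0],[0,0,0],[0,0,0],[0,0,0],[0,0,0]]' --xyz '[[0.8,4.4,0],[0.8,4.4,0],[0.8,4.4,0],[0.8,4.4,0],[0.8,4.4,0],[0.8,4.4,0],[0.8,4.4,0],[0.8,4.4,0]]' --jaw '[0.4,0.4,0.4,0.4,0.4,0.4,0.4,0.4]'

```text
clock: 7.2
position: [0.5753, -0.2349, 0.235]
orientation: [-3.141, 0.0, 0.03]
force: [0.9, 1.5, -0.4]
gripper_width: 0.0342
```

Run:
```python
from station import robot
import cv2, numpy as np, pickle
s=robot.grab_frame("scene"); c=cv2.cvtColor(s["frame"][110:210,280:390],4)
w=robot.grab_frame("wrist"); pickle.dump(w,open("wrist.pkl","wb"))
cv2.imwrite("pics/w1.png",cv2.resize(w["frame"][:,:,::-1],(800,600),interpolation=2))
import h
h.F={"w":w}
P=h.place(.5935,-.258,.6438,[[-66,-94,107],[-75,-100,77],[-75,100,77],[75,-100,77]])
print(robot.state()["position"],robot.state()["orientation"]);print((h.proj(w,P)*1.5625).round())
```

```text
[ 0.57549548 -0.23715902  0.23400895] [3.14132465e+00 6.49887129e-04 2.68234729e-02]
[[424. 492.]
 [416. 476.]
 [230. 248.]
 [604. 363.]]
```

View pics/w1.png

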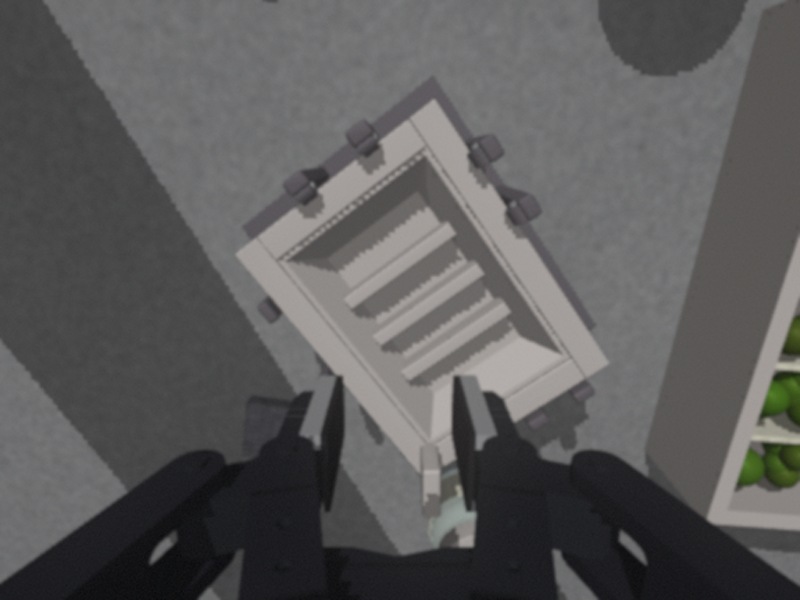

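Wrist view: rim corners at (237,253), (437,98) and (608,363), with the fin at column 431, rows 447–508. I'm refitting with these.

Run:
```python
from h import *
import h
F["w"]=pickle.load(open("wrist.pkl","rb"));m=lambda v,l:place(*v,l)
w=("w",[[-75,100,77],[75,100,77],[75,-100,77]],(np.array([[237,253],[437,98],[608,363]])/1.5625-.2).tolist())
t=("top",[[75,-100,77],[-75,100,77],[-66,-94,107]],[[344.75,155],[326,225.5],[372.5,185]])
s=("scene",[[-75,100,77],[75,100,77],[75,-100,77]],[[194.75,181],[233.7,197.2],[197.5,242]])
for o in([w],[w,t,s]):
    v,r=fit(m,o,[.6,-.25,.65]);print(v.round(4),r.tolist(),place(*v,[[-66,-94,107],[68,93,71]]).round(4).tolist(),np.degrees(v[2]+np.arctan2(94,66)))
    u=np.array([66,94])/np.hypot(66,94)
    print((proj(F["w"],place(*v,[[-66-18*u[0]*k,-94-18*u[1]*k,z] for k,z in((-1,77),(-1,107),(1,107),(1,77))]))*1.5625).round())
```

```text
[ 0.5971 -0.2594  0.6547] [[-0.9, -0.1], [-0.0, -0.2], [1.2, 0.6]] [[0.6019, -0.3742, 0.107], [0.5944, -0.1442, 0.071]] 92.43511243141275
[[428. 443.]
 [431. 470.]
 [431. 517.]
 [428. 487.]]
[ 0.5964 -0.2594  0.6501] [[-1.5, -0.6], [-0.1, -0.2], [0.4, 1.0], [-0.3, -0.9], [1.9, -1.3], [-0.1, -0.3], [-0.5, -0.4], [-0.1, -0.0], [0.7, 1.8]] [[0.6008, -0.3742, 0.107], [0.5943, -0.1442, 0.071]] 92.17562506166335
[[427. 443.]
 [430. 470.]
 [429. 517.]
 [427. 487.]]
```

send_rows --angular '[[0,0,-0.012],[0,0,0],[0,0,0],[0,0,0],[0,0,0]]' --xyz '[[0.6,3.4,0],[0.6,3.4,0],[0.5,3.4,4],[0.5,3.4,5],[0,0,0]]' --jaw '[0.4,0.4,0.4,0.4,0.4]'

```text
clock: 7.92
position: [0.6009, -0.3689, 0.1405]
orientation: [-3.137, 0.005, 0.04]
force: [-0.7, 0.5, 0.3]
gripper_width: 0.0338
```

Run:
```python
from station import robot
import cv2, numpy as np
print(robot.state()["position"],robot.state()["orientation"])
s=robot.grab_frame("scene")["frame"][165:255,140:240,::-1];w=robot.grab_frame("wrist")["frame"][:,:,::-1]
cv2.imwrite("pics/pre.png",np.hstack([cv2.resize(s,(400,360),interpolation=2),cv2.resize(w[150:,130:400],(400,360),interpolation=2)]))
```

```text
[ 0.60088709 -0.36885792  0.14047339] [-3.13739969  0.00510425  0.04031497]
```

View pics/pre.png

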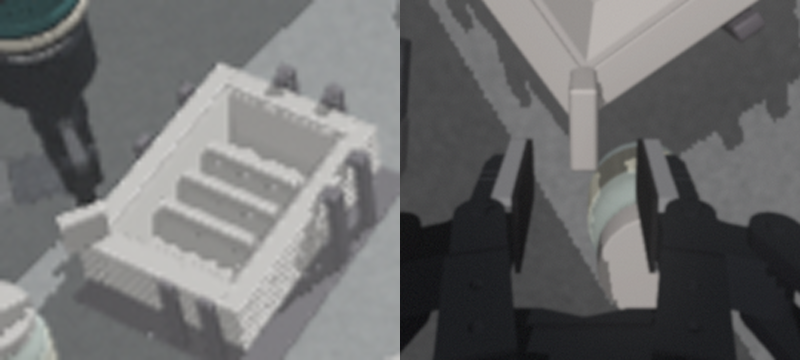

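The fin at (583,120) is centred between the fingers (518 and 650), so I descend and grip.

send_rows --angular '[[0,0,0],[0,0,0],[0,0,0],[0,0,0],[0,0,0]]' --xyz '[[0,0.5,1],[0,0,2],[0,0,2],[0,0,0.8],[0,0,0]]' --jaw '[0.4,0.4,0.4,0.4,0.4]'

```text
clock: 8.65
position: [0.6028, -0.3732, 0.0874]
orientation: [3.141, -0.0, 0.042]
force: [0.4, -0.6, 0.2]
gripper_width: 0.0341
```

send_rows --angular '[[0,0,0],[0,0,0],[0,0,0],[0,0,0],[0,0,0],[0,0,0],[0,0,0],[0,0,0]]' --xyz '[[-0.1,0.1,0.4],[0,0,0.2],[0,0,0],[0,0,0],[0,0,0],[0,0,0],[0,0,0],[0,0,0]]' --jaw '[0.4,0.4,0.1,0.1,0,0,0,0]' --squeeze 60

```text
clock: 9.65
position: [0.6017, -0.3746, 0.0813]
orientation: [3.141, -0.0, 0.042]
force: [-1.2, 0.4, 5.5]
gripper_width: 0.0111
```

Gripped (11 mm). I start the peel, rotating about the far corner.

send_rows --angular '[[-0.015,0,0],[-0.015,0,0],[-0.015,0,0],[-0.015,0,0],[-0.015,0,0],[-0.015,0,0],[-0.015,0,0],[-0.015,0,0]]' --xyz '[[0,-0.015,-0.345],[0,-0.015,-0.345],[0,-0.015,-0.345],[0,-0.015,-0.345],[0,-0.015,-0.345],[0,-0.015,-0.345],[0,-0.015,-0.345],[0,-0.015,-0.345]]' --jaw '[0,0,0,0,0,0,0,0]'

```text
clock: 10.65
position: [0.6017, -0.3721, 0.109]
orientation: [3.02, -0.0, 0.042]
force: [0.1, -5.3, 0.5]
gripper_width: 0.0114
```

Run:
```python
from station import robot
import cv2, numpy as np
s=robot.state();print(s["position"],s["orientation"],s["force"],s["wrist_torque"])
s=robot.grab_frame("scene")["frame"][150:255,130:245,::-1];w=robot.grab_frame("wrist")["frame"][:,:,::-1]
cv2.imwrite("pics/peel.png",np.hstack([cv2.resize(s,(400,365),interpolation=2),cv2.resize(w,(400,365),interpolation=2)]))
```

```text
[ 0.60165827 -0.37205401  0.10902092] [ 3.02001957e+00 -2.57807734e-04  4.19139954e-02] [ 0.08874108 -5.25992517  0.5153985 ] [-0.78537096  0.0124241   0.10643123]
```

View pics/peel.png

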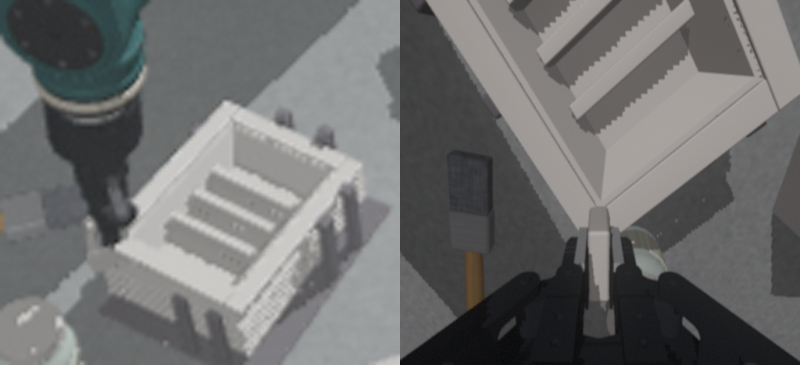

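The fin corner is up with the far corner still down in the stack. There is a small +y push, which I relieve while continuing.

send_rows --angular '[[-0.015,0,0],[-0.015,0,0],[-0.015,0,0],[-0.015,0,0]]' --xyz '[[0,0.03,-0.345],[0,0.03,-0.345],[0,0.02,-0.345],[0,0.02,-0.345]]' --jaw '[0,0,0,0]'

```text
clock: 11.25
position: [0.6016, -0.3707, 0.1227]
orientation: [2.961, -0.0, 0.042]
force: [0.3, -2.2, 1.7]
gripper_width: 0.0108
```

send_rows --angular '[[-0.015,0,0],[-0.015,0,0],[-0.015,0,0],[-0.015,0,0]]' --xyz '[[0,0.01,-0.345],[0,0.01,-0.345],[0,0.0,-0.345],[0,0.0,-0.345]]' --jaw '[0,0,0,0]'

```text
clock: 11.75
position: [0.6015, -0.3684, 0.1364]
orientation: [2.9, -0.0, 0.042]
force: [-0.5, -2.9, 1.2]
gripper_width: 0.0108
```

send_rows --angular '[[-0.015,0,0],[-0.015,0,0],[-0.01,0,0],[0,0,0]]' --xyz '[[0,0.03,-0.345],[0,0.03,-0.345],[0,0.03,-0.23],[0,0.05,0]]' --jaw '[0,0,0,0]'

```text
clock: 12.25
position: [0.6013, -0.3669, 0.1452]
orientation: [2.862, 0.0, 0.042]
force: [0.7, -1.4, 0.5]
gripper_width: 0.0111
```

Run:
```python
from station import robot
import cv2, numpy as np
s=robot.state();print(s["position"],s["orientation"],s["force"],s["wrist_torque"])
s=robot.grab_frame("scene")["frame"][150:255,130:245,::-1];w=robot.grab_frame("top")["frame"][130:240,280:400,::-1]
cv2.imwrite("pics/peel2.png",np.hstack([cv2.resize(s,(400,365),interpolation=2),cv2.resize(w,(400,365),interpolation=2)]))
```

```text
[ 0.60133036 -0.36693258  0.14516725] [2.86189275e+00 1.41442541e-04 4.23915506e-02] [ 0.65762065 -1.3599175   0.47890295] [0.27513241 0.03951017 0.02446085]
```

View pics/peel2.png

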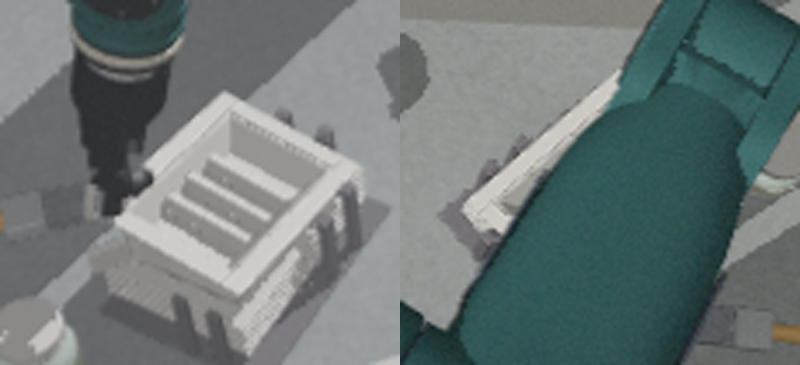

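The tray is clearly tilted with the fin up about 64 mm, and the far corner and stack are still in place. Now a slow vertical lift, watching the force.

send_rows --angular '[[0,0,0],[0,0,0],[0,0,0],[0,0,0]]' --xyz '[[0,0.1,-0.3],[0,0.1,-0.3],[0,0.08,-0.3],[0,0.08,-0.3]]' --jaw '[0,0,0,0]'

```text
clock: 12.85
position: [0.6014, -0.3674, 0.1579]
orientation: [2.862, -0.0, 0.042]
force: [0.2, 0.4, -0.5]
gripper_width: 0.0113
```

Run:
```python
from station import robot
s=robot.state();print(s["position"],s["orientation"],s["force"],s["wrist_torque"])
```

```text
[ 0.60142836 -0.36739312  0.15790284] [ 2.86182226e+00 -1.32878878e-04  4.19845672e-02] [ 0.23267056  0.37822933 -0.54134571] [0.20727984 0.00880673 0.05165983]
```

send_rows --angular '[[0,0,0],[0,0,0],[0,0,0],[0,0,0],[0,0,0],[0,0,0],[0,0,0],[0,0,0]]' --xyz '[[0,0.14,-0.5],[0,0.14,-0.5],[0,0.2,-0.7],[0,0.28,-0.96],[0,0.28,-0.96],[0,0.42,-1.5],[0,0.42,-1.5],[0,0.42,-1.5]]' --jaw '[0,0,0,0,0,0,0,0]'

```text
clock: 13.85
position: [0.6014, -0.3671, 0.2432]
orientation: [2.861, -0.0, 0.042]
force: [0.3, 0.2, -1.8]
gripper_width: 0.0109
```

Run:
```python
from station import robot
import cv2, numpy as np
s=robot.state();print(s["position"],s["orientation"],s["force"],s["wrist_torque"])
s=robot.grab_frame("scene")["frame"][110:255,110:270,::-1]
cv2.imwrite("pics/lift.png",cv2.resize(s,(640,580),interpolation=2))
```

```text
[ 0.60138233 -0.36712735  0.2432148 ] [ 2.86140166e+00 -2.93194047e-04  4.20030159e-02] [ 0.26064741  0.1895344  -1.83544956] [ 0.15981715  0.0046443  -0.04153472]
```

View pics/lift.png

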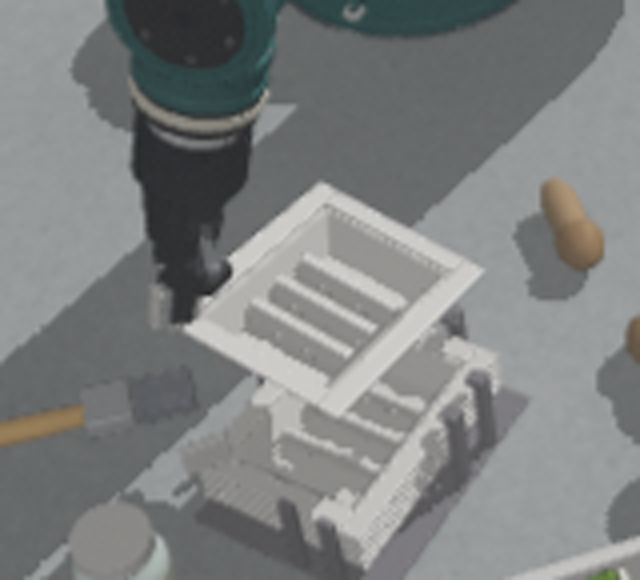

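The tray is free and the stack is in place. Now level the tray, then carry it over.

send_rows --angular '[[0.035,0,0],[0.035,0,0],[0.035,0,0],[0.035,0,0],[0.035,0,0],[0.035,0,0],[0.035,0,0],[0.035,0,0]]' --xyz '[[0,0,0],[0,0,0],[0,0,0],[0,0,0],[0,0,0],[0,0,0],[0,0,0],[0,0,0]]' --jaw '[0,0,0,0,0,0,0,0]'

```text
clock: 14.9
position: [0.6013, -0.3673, 0.2419]
orientation: [-3.139, 0.0, 0.042]
force: [-0.3, -0.0, -0.7]
gripper_width: 0.011
```

send_rows --angular '[[0,0,0],[0,0,0],[0,0,0],[0,0,0],[0,0,0],[0,0,0],[0,0,0],[0,0,0]]' --xyz '[[0,-0.7,0],[-0.1,-1.5,0],[-0.1,-2.2,0],[-0.15,-2.8,0],[-0.15,-2.8,0],[-0.15,-2.8,0],[-0.15,-2.8,0],[-0.15,-2.8,0]]' --jaw '[0,0,0,0,0,0,0,0]'

```text
clock: 15.9
position: [0.5835, -0.1815, 0.2425]
orientation: [3.141, -0.001, 0.043]
force: [0.2, 0.1, -1.1]
gripper_width: 0.0116
```

send_rows --angular '[[0,0,0],[0,0,0],[0,0,0],[0,0,0],[0,0,0],[0,0,0],[0,0,0],[0,0,0]]' --xyz '[[-0.1,-2.8,0],[-0.1,-2.8,0],[-0.1,-2.8,0],[-0.1,-2.8,0],[-0.1,-2.8,0],[-0.1,-2.8,0],[-0.1,-2.8,0],[-0.1,-2.8,0]]' --jaw '[0,0,0,0,0,0,0,0]'

```text
clock: 16.9
position: [0.5656, 0.0417, 0.2424]
orientation: [3.141, -0.001, 0.043]
force: [0.5, -0.2, -0.9]
gripper_width: 0.011
```

send_rows --angular '[[0,0,0],[0,0,0],[0,0,0],[0,0,0],[0,0,0],[0,0,0],[0,0,0],[0,0,0]]' --xyz '[[-0.1,-2.5,0.5],[-0.1,-2.2,1],[-0.1,-2,1],[-0.1,-1.3,1],[-0.1,-0.8,1],[0,-0.4,0.5],[0,0,0.2],[0,0,0]]' --jaw '[0,0,0,0,0,0,0,0]'

```text
clock: 17.9
position: [0.5581, 0.1311, 0.1902]
orientation: [3.142, -0.0, 0.042]
force: [0.9, -0.4, -0.6]
gripper_width: 0.0111
```

Run:
```python
from station import robot
import cv2, numpy as np, pickle
s=robot.state();print(s["position"],s["orientation"],s["force"],s["wrist_torque"])
fs={n:robot.grab_frame(n) for n in("scene","top","wrist")}; pickle.dump(fs,open("fin.pkl","wb"))
a=fs["scene"]["frame"][70:370,140:390,::-1]; a=cv2.resize(a[30:160,110:],(560,520),interpolation=2)
for k in range(0,140,10): cv2.putText(a,str(250+k),(k*4,10),0,.3,(0,0,255))
for k in range(0,130,10): cv2.putText(a,str(100+k),(0,k*4+3),0,.3,(0,0,255))
w=cv2.resize(fs["wrist"]["frame"][:,:,::-1],(240,180)); o=cv2.resize(fs["scene"]["frame"][:,:,::-1],(240,180),interpolation=3)
t=cv2.resize(fs["top"]["frame"][110:260,100:300,::-1],(240,160))
cv2.imwrite("pics/end.png",np.hstack([a,np.vstack([w,o,t])]))
```

```text
[0.55809325 0.13106952 0.1901611 ] [ 3.14153407e+00 -1.36580754e-04  4.15017593e-02] [ 0.86455383 -0.43679733 -0.59290934] [-0.10847369  0.00508576 -0.01463055]
```

View pics/end.png

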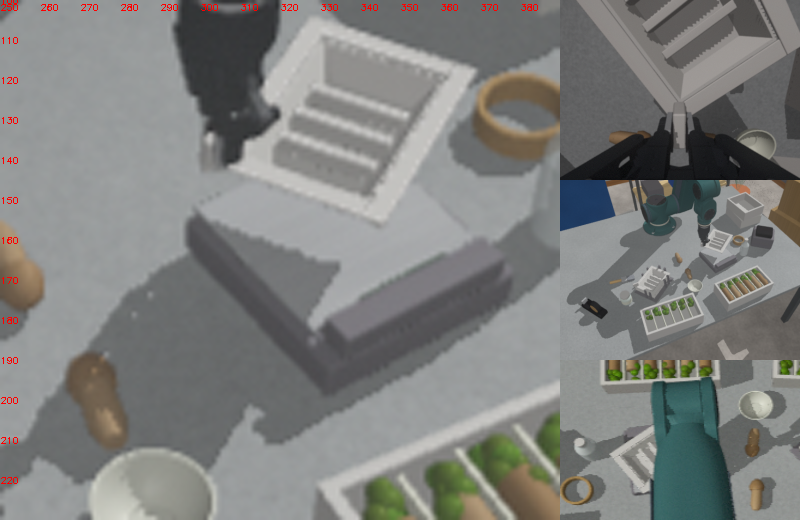

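Run:
```python
from h import *
import h
fs=pickle.load(open("fin.pkl","rb")); F.update(fs)
L=[[75,100,32],[-75,100,32],[75,-100,32]]; obs=[[368.75,117.5],[328,104.2],[345.5,155.5]]
c0=np.array([.5581-.0051,.1311+.1152,.1902-.0363]); yaw=.6525
def m(v,l): # v: tilt about fin-normal (jaw) axis, about diagonal, at the fin
    from scipy.spatial.transform import Rotation as Ro
    R=Ro.from_rotvec([v[0],v[1],0])*Ro.from_euler("z",yaw+v[2]); p=np.array([-66,-94,54.])/1e3
    fin=c0+Ro.from_euler("z",yaw).apply(p); return fin+R.apply(np.array(l)/1e3-p)
print(proj(F["scene"],m([0,0,0],L)).round(1),obs)
v,r=fit(m,[("scene",L,obs)],[0,0,0]); print(np.degrees(v),r.tolist(),m(v,[[0,0,0]]),m([0,0,0],[[0,0,0]]))
```

```text
[[368.3 117.3]
 [326.9 103.8]
 [344.9 155.8]] [[368.75, 117.5], [328, 104.2], [345.5, 155.5]]
[ 0.58259602 -1.17976112 -0.7085728 ] [[0.3, -0.1], [-0.4, 0.1], [-0.7, -0.0]] [[0.55552005 0.24689195 0.1550154 ]] [[0.553  0.2463 0.1539]]
```

send_rows --angular '[[0,0,0],[0,0,0],[0,0,0],[0,0,0],[0,0,0],[0,0,0]]' --xyz '[[-0.1,-0.15,0],[-0.1,-0.15,0],[0,0,0],[0,0,0],[0,0,0],[0,0,0]]' --jaw '[0,0,0,0,0,0]'

```text
clock: 18.8
position: [0.5558, 0.1344, 0.1901]
orientation: [3.142, 0.0, 0.042]
force: [-0.1, -0.5, -0.9]
gripper_width: 0.0113
```

Run:
```python
from station import robot
import cv2, numpy as np, pickle
a=pickle.load(open("scene.pkl","rb"))["frame"]; b=robot.grab_frame("scene")["frame"]
k=.64
for n,(x,y,r) in dict(m1=(395,258,14),m2=(428,311,14),bowl=(450,353,22),jar=(218,392,18),brush=(200,333,30),bottle=(613,225,16),tape=(595,200,16),stackpostsR=(358,325,14),stackpostsB=(290,378,14)).items():
    x,y,r=int(x*k),int(y*k),int(r*k); t=cv2.cvtColor(a[y-r:y+r,x-r:x+r],6); S=cv2.cvtColor(b[y-r-6:y+r+6,x-r-6:x+r+6],6)
    _,v,_,l=cv2.minMaxLoc(cv2.matchTemplate(S,t,cv2.TM_CCOEFF_NORMED)); print(n,round(v,2),l[0]-6,l[1]-6)
s=robot.state();print(s["clock"],s["position"],s["orientation"],s["force"],s["gripper_width"],abs(s["qd"]).max())
```

```text
m1 1.0 0 0
m2 0.54 6 -5
bowl 0.91 0 0
jar 0.44 -6 -6
brush 0.71 6 -1
bottle 1.0 0 0
tape 1.0 0 0
stackpostsR 0.88 0 0
stackpostsB 0.86 0 0
18.85 [0.5557652  0.13436289 0.19011073] [3.14158667e+00 4.10849204e-05 4.19159399e-02] [-0.05480832  0.25122009 -0.79062796] 0.011072198253720512 0.002162196852118505
```

```bash
python3 -c "
from station import robot
print(robot.finish_job())"
```

```text
the job is handed in; nothing more can be done
None
```

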